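# Set the red stone and hold the inspection mirror on it

### The arm

A 6-joint arm with a two-finger parallel gripper is mounted at the origin on the work surface. World frame = base frame: x ahead of the robot, y to its left, z up, the work surface at z = 0. Lengths are in m, angles in rad, forces in N, time in s.
With the tool pointing down it reaches from about 0.225 to 0.875 m from the base axis. Payload 3.4 kg.
Tool frame: the origin (TCP) lies at the very end of the fingers, on their centre line; the grasp point (between the pads) lies 19 mm behind it; z points along the fingers, y is the direction in which the jaws open and shut (so a half turn about z gives the same grasp; the last joint's range is limited). The gripper opens to 85 mm and grips with 20 to 120 N. Pads are 22 mm wide; open, the fingers measure 114 mm over their backs; the gripper's body (76 mm by 85 mm) begins 54 mm behind the grasp point. The pads swing forward as they close: fully open they stand 13 mm farther back than shut.
Start: joints at [-1.437, 0.276, 1.505, -0, 1.361, -0.121], TCP at [0.145, -0.556, 0.231] pointing down, gripper open.
Joint ranges: [-2.89, 2.89], [-0.75, 2.08], [0.22, 2.7], [-1.18, 4.32], [0.11, 2.71], [-2.7, 2.7]. Speed limits (rad/s): [2.57, 2.57, 3.14, 3.14, 3.14, 3.14].

### API

Orientations are given as a unit quaternion [w, x, y, z].
In Python, from rig import telemetry, cams, sign_off, spotter gives the robot as it stands.
- The arm moves only by the tool servo_tool, never from a script. Its argument "steps" is a list of rows, each a list of 6 numbers: the shift along the tool's x, y, z in mm, then the turn, a rotation vector about the tool's x, y, z in degrees. In form: [[x, y, z, ax, ay, az], ...]. A call has 1 to 8 rows; each row is the pose to reach, as a shift and turn from the pose commanded when the call began, along the tool's axes at that moment; what a row does not reach only later rows make up. A row lasts 1/10 s, in which the tool goes at most 50 mm and 8.59 degrees, less where a joint would pass 70% of its speed; a pose out of reach is approached as far as the arm can. A call with a gripper value outside its range is refused whole. "hand" is the closure in counts, from 0 (fully open) to 255 (shut), set as the call begins (left out, the last holds). The fingers move at their own pace and stop on an object; "grip_force" is the grip in N (left out, the last holds). Time passes only in rows, so rows that repeat a pose let the fingers close. It gives the time, the measured TCP pose, the force and the opening at its end, in the units of the state.
- telemetry.get_state(): the state, without advancing time (a new reading comes with each control period).
- cams.get_image(name): name is "scene" or "side" or "wrist"; returns (picture, depth): 420x560x3 uint8, red, green, blue; 420x560 float32, m along the optical axis (not along the pixel's ray), 0 where there is no reading.
- cams.camera_model(name): a dict with "camera_matrix" (3x3 intrinsics, pixels), "origin" and "rotation" of the camera in the world; the wrist camera has in their place "tool_from_camera" (4x4, takes a point from camera to tool coordinates, whose origin is the TCP and whose axes are the flange's). Camera axes: x right, y up, looking along -z (the intrinsics and any distortion apply to the point x, -y, -z); pixel columns grow to the right and rows downward; lengths in m; the calibration is good to about 2 mm. A picture is of the moment at which its call begins: read the wrist's pose just before it. camera_model takes no time and is no camera call.
- sign_off(): hands the job in, once; it reports no verdict.
Trained networks look in the newest picture that a camera, given by its name, has taken for a name from the list of things; names that differ only in an ending like _2 or _b are one class to them, and where a whole thing is asked for, a point or a joint stands for the part that bears it (a point fixed in the world has none). Each returns a list of dicts, best first, with "conf" (0 to 1); they miss things now and then, are a little off and sometimes report something else, mostly with a low value. They report only what shows in the picture. A call takes as long as a camera call.
- spotter.outline_of(query, camera): "region" (420x560 bool, what is visible of it) and "rect" ([left, top, width, height] in pixels, round what is visible of it).
The state is a dict: "clock": time; "qpos": joint angles; "qd": joint speeds; "effort": joint torques, N m; "position": TCP position; "ee_rot": TCP orientation; "contact_force": force on the tool from outside, world axes, zero at the start; "moment": the same for the moment, N m; "width": finger opening in m.
Only numpy, scipy, OpenCV 4.12 (cv2) and the standard library are available. Lean on these libraries where they do the work, as an engineer would, in place of code of your own. Each camera call takes 0.05 s, during which the arm holds its last target.

### The job

Stand the spare brass stem with the red stone upright in the one empty pocket of the wooden block and let go of it. Then turn the sprung mirror on the inspection stand until the bench camera, which looks into the mirror, would see the red stone in the middle of the glass, and finish while still holding the mirror steady at that angle: it springs back if released. Leave the other three stems, the jar, the screwdriver and the copper bangle where they are.

Things in the scene. Friction and masses are not known exactly. Their poses are not given: they have to be found in the camera images.
- dop_red_centre (a point): centre (36 mm above the foot) of the spare: a brass stem 16 mm in diameter and 60 mm long with a 12 mm high red stone on top (72 mm overall), about 70 g; it starts standing upright on the bench, z axis up. In a pocket 20 mm of the stem are sunk, so grip it 40 to 55 mm above its foot (4 to 19 mm above this point)
- dop_red_stone (a point): middle of the red stone, 66 mm above the stem's foot (30 mm above the stem's centre); the stone is 15 mm wide
- dop_a_centre (a point): centre (36 mm above the foot) of a stem of the same shape with a blue stone, standing in one of the pockets; leave it
- dop_b_centre (a point): the same with a green stone; leave it
- dop_c_centre (a point): the same with a cream-white stone; leave it
- block_hole0 (a point): centre of the mouth of pocket 0 (of 0 to 3, in a row 45 mm apart) in the fixed wooden block, 190 x 60 x 35 mm high: a round hole 19 mm wide and 20 mm deep, its floor 15 mm above the bench; z up, x along the row, y across it (so close the fingers along y)
- block_hole1 (a point): centre of the mouth of pocket 1 (of 0 to 3, in a row 45 mm apart) in the fixed wooden block, 190 x 60 x 35 mm high: a round hole 19 mm wide and 20 mm deep, its floor 15 mm above the bench; z up, x along the row, y across it (so close the fingers along y)
- block_hole2 (a point): centre of the mouth of pocket 2 (of 0 to 3, in a row 45 mm apart) in the fixed wooden block, 190 x 60 x 35 mm high: a round hole 19 mm wide and 20 mm deep, its floor 15 mm above the bench; z up, x along the row, y across it (so close the fingers along y)
- block_hole3 (a point): centre of the mouth of pocket 3 (of 0 to 3, in a row 45 mm apart) in the fixed wooden block, 190 x 60 x 35 mm high: a round hole 19 mm wide and 20 mm deep, its floor 15 mm above the bench; z up, x along the row, y across it (so close the fingers along y)
- grip (a point): centre of the orange grip bar on top of the mirror, exactly on the mirror's vertical turning axis, 134 mm above the bench: a bar 10 mm thick (x), 40 mm long (y) and 30 mm high (z); it turns with the mirror. The top of the mirror frame is 21 mm below this point
- mirror_mid (a point): middle of the mirror's glass, 81 mm above the bench, 1 mm from the turning axis; the glass is 52 mm wide and 56 mm high in a dark frame; x points straight out of the glass (the mirror's normal), z up
- lens (a point): front centre of the lens of the fixed white bench camera, 81 mm above the bench, 175 mm from the mirror's axis; the camera stands on the same grey base plate as the mirror and looks level at the mirror's axis. The red stone is at the same height once it stands in a pocket, so the mirror shows it to the camera when the mirror's normal halves the horizontal angle between lens and stone, seen from the mirror's axis
- sight_line (a point): unseen reference frame on the mirror's axis 81 mm above the bench, z up; x points along the camera's line of sight after reflection in the mirror. A thing on this x axis appears in the middle of the glass
- mirror (a joint): angle of the mirror about its vertical axis in rad: 0 at rest, facing the lens squarely; grows clockwise seen from above, to 1.5 at the stop. A weak spring (0.08 N m per rad) turns it back to 0 when let go; the reflected line of sight turns twice as far as the mirror
- jar_mid (a point): a loose glass jar with a metal lid, 60 mm wide and 75 mm high, its centre; leave it
- driver_grip (a point): a loose screwdriver with a black handle, 160 mm long, lying on the bench, its handle's centre; leave it
- bangle_mid (a point): a loose copper bangle 64 mm across and 12 mm high, lying on the bench, its centre; leave it

How it is judged:
On the way, in this order (a step that is already met when the one before it is completed fails the run):
1. the red-stone stem stands in the empty pocket, upright and let go ((horizontal distance between dop_red_centre and block_hole0 below 0.006 m or horizontal distance between dop_red_centre and block_hole1 below 0.006 m or horizontal distance between dop_red_centre and block_hole2 below 0.006 m or horizontal distance between dop_red_centre and block_hole3 below 0.006 m) and height (world z) of dop_red_centre between 0.046 and 0.056 m and angle between dop_red_centre's own z axis and vertical below 0.2 rad and contact force between the fingers and dop_red below 0.2 N), for 0.2 s.
2. the fingers hold the mirror so that the red stone is reflected to the camera (y of dop_red_stone in the frame of sight_line between -0.02 and 0.02 m and x of dop_red_stone in the frame of sight_line above 0.1 m and contact force between the fingers and mirror above 0.5 N), for 0.3 s.
At the end, for the whole second after the job is handed in: Red-stone stem untouched in the once empty pocket: within 6 mm of its axis, foot within 5 mm of its floor, tilt under 0.2 rad; fingers hold the mirror (over 0.5 N), still (under 0.05 rad/s), the reflected line of sight within 20 mm of the red stone's middle (all of step 1 and all of step 2 and velocity of joint mirror between -0.05 and 0.05 rad/s); the arm keeps its last pose, push and grip.
It fails at once if another stem is moved by more than 15 mm (distance of any of dop_a_centre, dop_b_centre, dop_c_centre from where it was at the start of the episode above 0.015 m).
It fails at once if the jar, screwdriver or bangle is moved by more than 20 mm (distance of any of jar_mid, driver_grip, bangle_mid from where it was at the start of the episode above 0.02 m).
It also fails if it takes over 45 s, if anything falls off the work surface, if the arm or the gripper's body presses on something with over 40 N, if the wrist force passes 120 N, or if a joint passes its speed limit or range.

## Working session

There is one attempt and no reset: what is moved stays moved. The work goes in short steps, Python scripts to look and compute and a tool call to move; the robot and the scene stay as the last step left them, time stands still between calls to the robot, and variables do not carry over. Pictures are saved under pics/ and viewed, and the job is handed in when it is done.

Besides the shell and the picture viewer there is one more tool, called after "Call:" as name([rows], argument=value, ...), one row to a line, values as JSON. servo_tool: Moves the arm, as the interface text tells. Its arguments: {"type":"object","properties":{"steps":{"type":"array","items":{"type":"array","items":{"type":"number"}}},"hand":{"type":"number"},"grip_force":{"type":"number"}},"required":["steps"]}

```bash
ls; mkdir -p pics; python3 - <<'E'
from rig import telemetry, cams
import cv2
for n in ("scene","side","wrist"):
    p,d=cams.get_image(n)
    cv2.imwrite(f"pics/{n}0.png",p[:,:,::-1])
    m=cams.camera_model(n)
    print(n,{k:(v.tolist() if hasattr(v,'tolist') else v) for k,v in m.items()})
print(telemetry.get_state())
E
```

```text
pics
scene {'camera_matrix': [[528.0187031535115, 0.0, 280.46167218536135], [0.0, 528.0187031535115, 199.92761763093102], [0.0, 0.0, 1.0]], 'origin': [1.1597747263875484, -0.5664401446344486, 1.1585616938977772], 'rotation': [0.8847476116207331, 0.2937144255910768, 0.11715006477580758, 0.34238773671692224]}
side {'camera_matrix': [[412.4184746999185, 0.0, 280.931702437083], [0.0, 412.4184746999185, 215.00158193988173], [0.0, 0.0, 1.0]], 'origin': [0.37973338880555996, -0.6800938838934534, 0.570356094291089], 'rotation': [0.8700445061877214, 0.4636785930257372, -0.07204140756481087, -0.15111173090901156]}
wrist {'camera_matrix': [[368.3258146204481, 0.0, 278.8782358000314], [0.0, 368.3258146204481, 211.32081131987223], [0.0, 0.0, 1.0]], 'tool_from_camera': [[-0.001835063511763024, 0.9588958706188984, 0.28375225435568097, 0.07077348787947245], [0.9999977539210445, 0.0014587118994857996, 0.0015376320946471616, 0.0010540947704618109], [0.001060516276153678, 0.28375443867826566, -0.9588963936920446, -0.14268031321944272], [0.0, 0.0, 0.0, 1.0]]}
{'clock': 0.15, 'qpos': array([-1.43697896e+00,  2.76422947e-01,  1.50580523e+00,  9.45526321e-06,
        1.36070378e+00, -1.20977180e-01]), 'qd': array([ 0.00036836,  0.00062334, -0.00482319,  0.0013405 , -0.00113463,
        0.00097561]), 'effort': array([ 2.11247425e-03, -4.17145228e+01, -2.46031845e+01,  2.25569702e-04,
        7.60543946e-03, -8.16895245e-07]), 'position': array([ 0.14488662, -0.55605498,  0.23066849]), 'ee_rot': array([-6.69668972e-04,  9.91895841e-01,  1.27051930e-01,  3.23717651e-07]), 'contact_force': array([ 0.03356818, -0.7693426 , -0.61608736]), 'moment': array([-0.02588208, -0.03958777, -0.00498633]), 'width': 0.0851829328109076}
```

View pics/scene0.png

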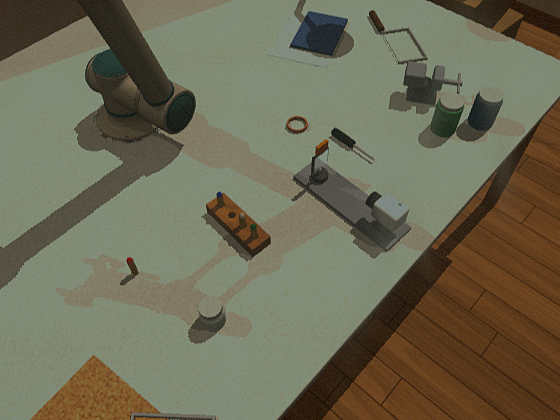

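View pics/side0.png

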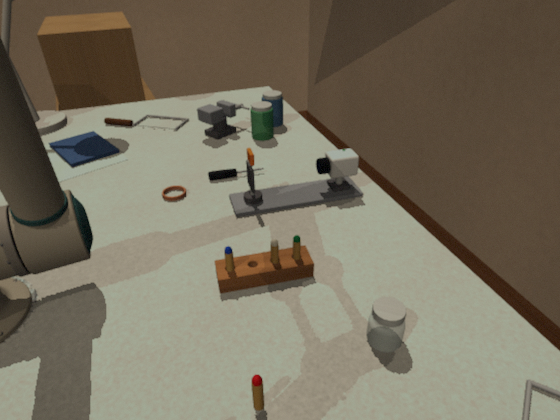

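View pics/wrist0.png

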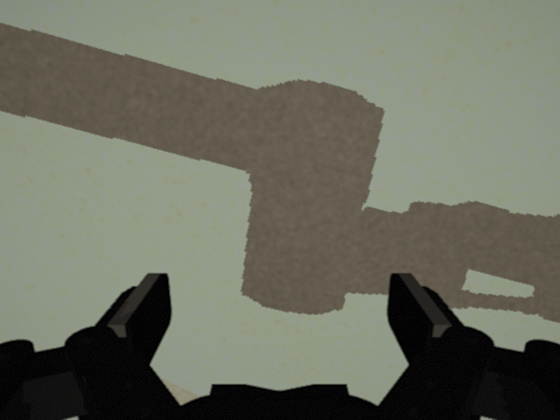

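The scene camera shows the red stem at (132,267), the block at (238,222) with the empty pocket at about (232,214), the orange grip at (321,147) and the white camera at (390,210). The side camera shows the same items at (258,392), (265,268), (250,158) and (340,165).

```bash
cat > h.py <<'E'
import numpy as np, cv2
from scipy.spatial.transform import Rotation as R
from rig import telemetry, cams, spotter
def pose(n,st=None):
    m=cams.camera_model(n); K=np.array(m["camera_matrix"])
    if n=="wrist":
        T=np.array(m["tool_from_camera"]); q=st["ee_rot"]; Rt=R.from_quat(np.r_[q[1:],q[0]]).as_matrix()
        return K,Rt@T[:3,:3],Rt@T[:3,3]+st["position"]
    q=np.array(m["rotation"]); return K,R.from_quat(np.r_[q[1:],q[0]]).as_matrix(),np.array(m["origin"])
def ray(P,u,v):
    K,Rm,o=P; u=np.asarray(u,float);v=np.asarray(v,float)
    c=np.stack([(u-K[0,2])/K[0,0],-(v-K[1,2])/K[1,1],-np.ones_like(u)],-1)
    return c@Rm.T
def cloud(P,d,mask):
    v,u=np.nonzero(mask&(d>0)); return P[2]+ray(P,u,v)*d[v,u][:,None],u,v
def atz(P,u,v,z):
    r=ray(P,u,v); return P[2]+r*((z-P[2][2])/r[...,2])[...,None]
def proj(P,X):
    K,Rm,o=P; c=(np.asarray(X)-o)@Rm
    return np.stack([K[0,0]*c[...,0]/-c[...,2]+K[0,2],K[1,1]*-c[...,1]/-c[...,2]+K[1,2]],-1)
def get(n,name=None):
    st=telemetry.get_state(); p,d=cams.get_image(n)
    if name: cv2.imwrite(f"pics/{name}.png",p[:,:,::-1])
    return p,d,pose(n,st),st
E
python3 - <<'E'
from h import *
np.set_printoptions(precision=4,suppress=True)
for n in ("scene","side"):
    p,d,P,st=get(n)
    for q in ("dop_red_stone","block_hole0","dop_a_centre","dop_b_centre","dop_c_centre","grip","lens","mirror_mid","jar_mid","driver_grip","bangle_mid"):
        for o in spotter.outline_of(q,n)[:2]:
            c,u,v=cloud(P,d,o["region"])
            print(n,q,round(o["conf"],2),np.round(o["rect"]),len(c), np.percentile(c,[5,50,95],axis=0).round(3).tolist() if len(c) else None)
E
```

```text
scene dop_red_stone 0.57 [207. 193.  61.  62.] 1374 [[0.466, -0.107, 0.011], [0.553, -0.085, 0.035], [0.64, -0.046, 0.039]]
scene dop_red_stone 0.5 [126. 259.  11.  16.] 123 [[0.451, -0.347, 0.007], [0.458, -0.342, 0.043], [0.462, -0.334, 0.071]]
scene block_hole0 0.76 [206. 195.  64.  58.] 1577 [[0.464, -0.106, 0.008], [0.556, -0.082, 0.035], [0.64, -0.045, 0.039]]
scene dop_b_centre 0.64 [238. 216.   9.  10.] 80 [[0.565, -0.081, 0.04], [0.572, -0.077, 0.068], [0.576, -0.07, 0.087]]
scene dop_b_centre 0.45 [198. 292.  32.  38.] 767 [[0.671, -0.322, 0.014], [0.7, -0.302, 0.072], [0.717, -0.276, 0.078]]
scene dop_c_centre 0.46 [239. 214.   6.  13.] 87 [[0.565, -0.081, 0.039], [0.572, -0.077, 0.063], [0.576, -0.07, 0.087]]
scene grip 0.78 [312. 138.  19.  34.] 369 [[0.594, 0.168, 0.059], [0.6, 0.192, 0.103], [0.605, 0.22, 0.15]]
scene lens 0.7 [294. 140. 120. 108.] 4686 [[0.582, 0.14, 0.008], [0.741, 0.175, 0.015], [0.873, 0.229, 0.111]]
scene mirror_mid 0.61 [311. 140.  20.  36.] 371 [[0.594, 0.168, 0.058], [0.6, 0.192, 0.102], [0.605, 0.221, 0.15]]
scene jar_mid 0.65 [201. 293.  24. 
[... 1510 characters left out ...]
e mirror_mid 0.71 [247. 149.   8.  45.] 286 [[0.591, 0.165, 0.055], [0.594, 0.18, 0.106], [0.602, 0.218, 0.147]]
side mirror_mid 0.17 [222. 246.  11.  28.] 216 [[0.471, -0.075, 0.031], [0.478, -0.072, 0.057], [0.491, -0.041, 0.084]]
side jar_mid 0.64 [270. 239.  11.  28.] 191 [[0.561, -0.083, 0.033], [0.566, -0.08, 0.061], [0.576, -0.072, 0.083]]
side jar_mid 0.59 [366. 298.  40.  51.] 1778 [[0.66, -0.325, 0.008], [0.678, -0.311, 0.052], [0.707, -0.281, 0.075]]
side driver_grip 0.8 [207. 170.  29.   9.] 236 [[0.519, 0.343, 0.004], [0.551, 0.349, 0.017], [0.589, 0.358, 0.024]]
side bangle_mid 0.49 [163. 184.  22.  21.] 236 [[0.385, 0.281, -0.001], [0.411, 0.307, 0.006], [0.439, 0.341, 0.012]]
```

Call:
servo_tool([
  [45,-16,1,0,0,8],
  [90,-32,2,0,0,16],
  [135,-48,4,0,0,19.7],
  [180,-65,5,0,0,19.7],
  [225,-82,6,0,0,19.7],
  [270,-98,8,0,0,19.7],
  [315,-115,9,0,0,19.7],
  [354,-129,10,0,0,19.7],
], hand=0, grip_force=40)

```text
clock: 2.15
position: [0.4568, -0.3407, 0.2214]
ee_rot: [0.0, 0.999, -0.044, 0.0]
contact_force: [-0.8, -0.1, 0.4]
width: 0.0855
```

Call:
servo_tool([
  [0,0,0,0,0,0],
  [0,0,0,0,0,0],
  [0,0,0,0,0,0],
])

```text
clock: 2.45
position: [0.4543, -0.3429, 0.2213]
ee_rot: [0.0, 0.999, -0.045, -0.0]
contact_force: [-0.4, -0.1, 0.3]
width: 0.0854
```

```bash
python3 - <<'E'
from h import *
np.set_printoptions(precision=4,suppress=True)
p,d,P,st=get("wrist","w1")
print(st["clock"],st["position"],st["ee_rot"],st["contact_force"])
b=p.astype(int); m=(b[...,0]>110)&(b[...,0]>2.5*b[...,1])&(b[...,0]>2.5*b[...,2])
c,u,v=cloud(P,d,m); print(len(c),u.mean(),v.mean(),np.median(c,0),c.min(0),c.max(0))
for o in spotter.outline_of("dop_red_centre","wrist")[:2]:
    c,u,v=cloud(P,d,o["region"]); print(o["conf"],o["rect"],np.percentile(c,[5,50,95],axis=0))
E
```

```text
2.45 [ 0.4543 -0.3429  0.2213] [ 0.0002  0.999  -0.0447 -0.0003] [-0.4442 -0.0875  0.3326]
67 275.0149253731343 195.08955223880596 [ 0.4528 -0.3408  0.0713] [ 0.4489 -0.344   0.069 ] [ 0.4561 -0.3373  0.0736]
0.78 [264.1, 170.0, 20.9, 32.4] [[ 0.4472 -0.3493  0.0007]
 [ 0.4566 -0.3427  0.0607]
 [ 0.4602 -0.3353  0.0719]]
```

View pics/w1.png

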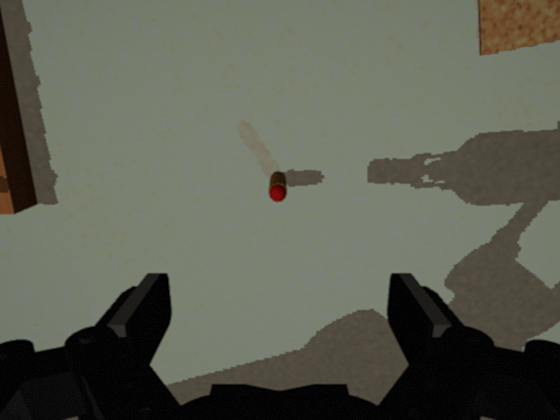

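The stone sits at (277,192) in the wrist view, almost directly under the tool. The block's end shows at the left edge.

```bash
python3 - <<'E'
from h import *
np.set_printoptions(precision=4,suppress=True)
p,d,P,st=get("wrist")
b=p.astype(int); m=(b[...,0]>60)&(b[...,0]>2.2*b[...,1])&(b[...,0]>2.2*b[...,2])
n,l,s,ce=cv2.connectedComponentsWithStats(m.astype(np.uint8)); i=1+np.argmax([s[k,4] if 250<ce[k][0]<300 and 150<ce[k][1]<230 else 0 for k in range(1,n)])
print(s[i],ce[i],atz(P,ce[i][0],ce[i][1],0.067))
# stem: points by height from depth
o=spotter.outline_of("dop_red_centre","wrist")[0]
x,y,w,h=map(int,o["rect"]); q=cv2.resize(p[150:220,240:320],None,fx=8,fy=8,interpolation=0); cv2.imwrite("pics/z1.png",q[:,:,::-1])
mm=np.zeros(d.shape,bool); mm[160:210,255:300]=1; c,u,v=cloud(P,d,mm); k=c[:,2]>0.012
print(k.sum(),c[k].min(0),c[k].max(0),c[k].mean(0))
for z in (.02,.03,.04,.05,.06): 
    kk=abs(c[:,2]-z)<.005; print(z,c[kk].mean(0),c[kk].min(0),c[kk].max(0))
E
```

```text
[269 184  16  17 197] [276.264 192.264] [ 0.4537 -0.3422  0.067 ]
437 [ 0.4455 -0.35    0.013 ] [ 0.4606 -0.3344  0.0735] [ 0.4558 -0.3427  0.0563]
0.02 [ 0.4583 -0.3429  0.0194] [ 0.4517 -0.35    0.015 ] [ 0.4602 -0.335   0.0243]
0.03 [ 0.4585 -0.3432  0.0298] [ 0.4525 -0.35    0.0251] [ 0.4603 -0.3354  0.0348]
0.04 [ 0.4585 -0.3427  0.0404] [ 0.4536 -0.3499  0.0352] [ 0.4606 -0.3344  0.0448]
0.05 [ 0.4588 -0.343   0.0502] [ 0.4547 -0.3498  0.0451] [ 0.4603 -0.335   0.055 ]
0.06 [ 0.4572 -0.3426  0.061 ] [ 0.4455 -0.3497  0.055 ] [ 0.4604 -0.3348  0.065 ]
```

View pics/z1.png

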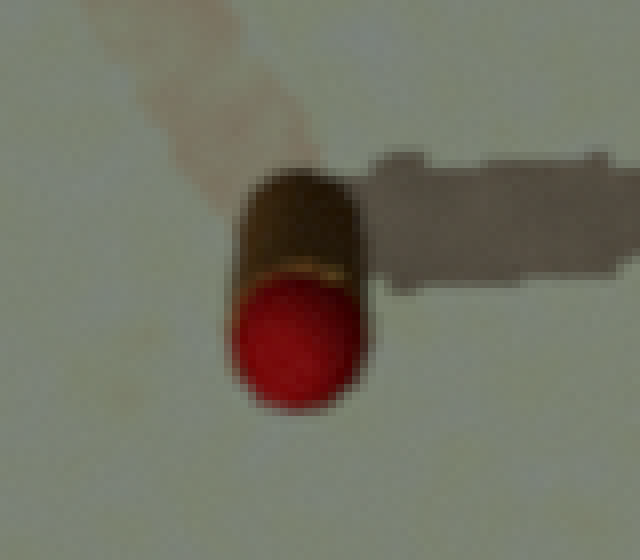

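The stem is at about (0.4527, -0.3424). I'll descend straight over it.

Call:
servo_tool([
  [-1.6,-0.4,45,0,0,0],
  [-1.6,-0.4,90,0,0,0],
  [-1.6,-0.4,130,0,0,0],
  [-1.6,-0.4,160,0,0,0],
  [-1.6,-0.4,180,0,0,0],
  [-1.6,-0.4,191,0,0,0],
  [-1.6,-0.4,191,0,0,0],
  [-1.6,-0.4,191,0,0,0],
])

```text
clock: 3.45
position: [0.4538, -0.3427, 0.0311]
ee_rot: [0.001, 0.999, -0.045, 0.001]
contact_force: [-0.1, 0.4, 1.6]
width: 0.0855
```

Call:
servo_tool([
  [0,0,0,0,0,0],
  [0,0,0,0,0,0],
  [0,0,0,0,0,0],
  [0,0,0,0,0,0],
  [0,0,0,0,0,0],
  [0,0,0,0,0,0],
  [0,0,0,0,0,0],
  [0,0,0,0,0,0],
], hand=255)

```text
clock: 4.25
position: [0.4536, -0.3419, 0.0307]
ee_rot: [0.0, 0.999, -0.045, 0.0]
contact_force: [-0.2, 1.8, 4.5]
width: 0.0148
```

Call:
servo_tool([
  [0,0,-45,0,0,0],
  [0,0,-90,0,0,0],
  [0,0,-130,0,0,0],
  [0,-50,-130,0,0,0],
  [0,-100,-130,0,0,0],
  [0,-150,-130,0,0,0],
  [0,-200,-130,0,0,0],
  [-3,-245,-130,0,0,0],
])

```text
clock: 5.05
position: [0.4719, -0.0954, 0.1598]
ee_rot: [-0.0, 0.999, -0.045, -0.0]
contact_force: [0.8, -0.2, -0.8]
width: 0.0147
```

Call:
servo_tool([
  [0,-28,0,0,0,0],
  [0,-28,0,0,0,0],
  [0,-28,0,0,0,0],
  [0,-28,0,0,0,0],
])

```text
clock: 5.45
position: [0.4748, -0.0706, 0.16]
ee_rot: [0.0, 0.999, -0.045, -0.0]
contact_force: [0.2, -1.2, -1.4]
width: 0.0147
```

```bash
python3 - <<'E'
from h import *
np.set_printoptions(precision=4,suppress=True)
p,d,P,st=get("wrist","w2")
np.savez("w2.npz",p=p,d=d,pos=st["position"],q=st["ee_rot"])
print(st["clock"],st["position"],st["ee_rot"],st["contact_force"],st["width"])
E
```

```text
5.45 [ 0.4748 -0.0706  0.16  ] [ 0.0004  0.999  -0.0447 -0.0001] [ 0.2327 -1.2072 -1.4489] 0.014654798052092393
```

View pics/w2.png

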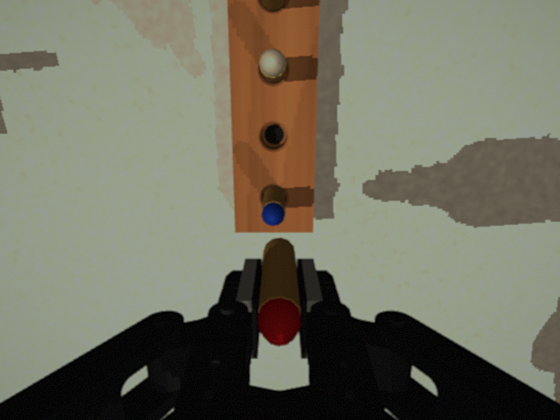

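The stem is held between the pads, with its foot end at about (278,245). The empty pocket is at (273,135), with blue at (273,213) and cream at (273,65).

```bash
python3 - <<'E'
from h import *
np.set_printoptions(precision=4,suppress=True)
z=np.load("w2.npz"); p,d=z["p"],z["d"]; st=dict(position=z["pos"],ee_rot=z["q"]); P=pose("wrist",st)
q=cv2.resize(p[100:170,235:315],None,fx=8,fy=8,interpolation=0); q2=cv2.resize(p[225:350,215:345],None,fx=4.5,fy=4.5,interpolation=0)
cv2.imwrite("pics/z2a.png",q[:,:,::-1]);cv2.imwrite("pics/z2b.png",q2[:,:,::-1])
# block edges via depth/top plane
mm=np.zeros(d.shape,bool); mm[0:228,200:340]=1
c,u,v=cloud(P,d,mm); k=(abs(c[:,2]-0.035)<.006)
c=c[k];print(k.sum(),np.median(c[:,2]))
(ctr,sz,ang)=cv2.minAreaRect(c[:,:2].astype(np.float32)); print(ctr,sz,ang)
# gray in rows across the hole
g=p.astype(int)
print("row135",g[135,255:292,0]); print("col273",g[115:156,273,0])
mh=np.zeros(d.shape,bool); mh[100:170,240:310]=1
hc=(g[...,0]<75)&mh
print("dark region atz",atz(P,*[np.array(x.mean()) for x in np.nonzero(hc)[::-1]],0.035))
# depth hole
cc,uu,vv=cloud(P,d,mh); kk=cc[:,2]<.03; kk&=cc[:,2]>.005
print(kk.sum(),cc[kk].min(0),cc[kk].max(0), uu[kk].min(),uu[kk].max(),vv[kk].min(),vv[kk].max())
E
```

```text
17170 0.03511524392185297
(0.5318983197212219, -0.07279770076274872) (0.06019269675016403, 0.15636859834194183) 84.65177154541016
row135 [135 135 134 118  93  70  53  62  65  48  22   8   8  12   9  15   7  11
   7   6   6  19  20  24  21  21  18  23  59 102 117 115 125 139 145 146
 141]
col273 [140 139 139 140 141 135 119 105  86  54  21   3   9  10  13   5  11  12
  11   6   7  11   2   7  11   8   7   8  20  42  61  59  43  41  65  98
 110 127 139 140 139]
dark region atz [ 0.5226 -0.0711  0.035 ]
533 [ 0.5129 -0.0814  0.0132] [ 0.531  -0.0624  0.0299] 261 286 123 149
```

View pics/z2a.png

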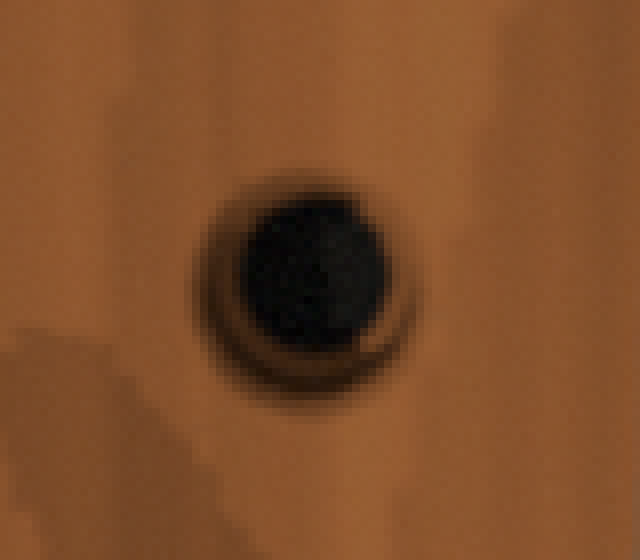

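View pics/z2b.png

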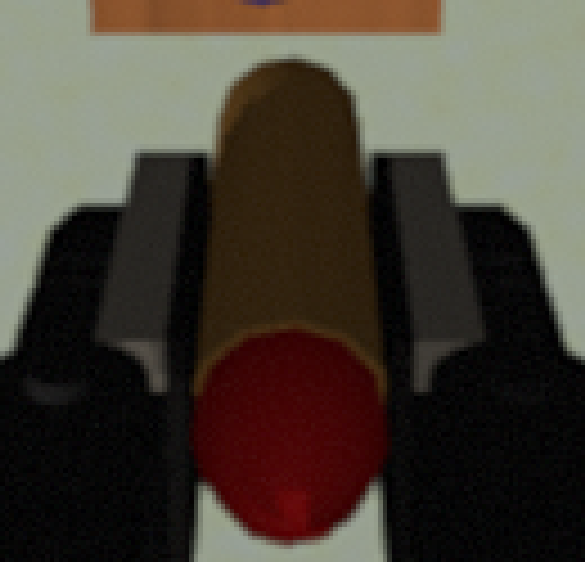

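```bash
python3 - <<'E'
from h import *
np.set_printoptions(precision=4,suppress=True)
z=np.load("w2.npz"); p,d=z["p"],z["d"]; st=dict(position=z["pos"],ee_rot=z["q"]); P=pose("wrist",st)
q=z["q"];Rt=R.from_quat(np.r_[q[1:],q[0]]).as_matrix(); tool=lambda X:(np.asarray(X)-z["pos"])@Rt*1000
H=atz(P,273.3,135.9,.035); print("hole",H,tool(H))
a=np.deg2rad(84.652-90); ex=np.array([np.cos(a),np.sin(a)]); ey=np.array([-ex[1],ex[0]])
print("offset from centreline mm",(H[:2]-np.array([.531898,-.072798]))@ey*1e3)
# near end of block from rect -> hole index distance
print("along",(H[:2]-np.array([.531898,-.072798]))@ex*1e3+156.37/2, "expect 27.5+45=72.5")
zf=.16-.0307
print("foot edge", tool(atz(P,278.9,237.9,zf)))
print("stone lateral", tool(atz(P,279.3,320,zf+.066)))
# depth-based in-hand stem
mm=np.zeros(d.shape,bool); mm[238:350,263:296]=1
c,u,v=cloud(P,d,mm); t=(c-P[2]*0-z["pos"])@Rt*1000
for zz in range(-40,34,8):
    k=abs(t[:,2]-zz)<4; k&=abs(t[:,1])<10
    if k.sum()>5: print(zz,k.sum(),np.percentile(t[k],[2,50,98],axis=0)[:,:2].tolist())
E
```

```text
hole [ 0.5229 -0.0722  0.035 ] [ 48.1154  -2.829  125.0246]
offset from centreline mm -0.19573916037030636
along 69.17502962898295 expect 27.5+45=72.5
foot edge [ 5.913   1.1447 30.7365]
stone lateral [  1.5956   1.3038 -35.2625]
-40 988 [[-4.666073165305245, -3.8063390712096488], [1.7352204845961343, 1.2030681106510044], [5.596982950365008, 6.140294056776356]]
-32 538 [[3.3288468065338432, -4.1328982188957015], [5.855179097782345, 1.2116443096058913], [7.309895602666979, 6.55915821447882]]
-24 358 [[4.163292517986245, -4.453708990933307], [6.4850323481987955, 1.210850915063475], [7.519788501607983, 6.920485189379196]]
-16 304 [[3.6502588079026212, -4.7945937414326645], [6.3937713595663705, 1.2086162631280417], [7.46004289319969, 7.275522723735132]]
-8 278 [[3.327921453119257, -5.126920890157328], [6.335344023210803, 1.2064831944575336], [7.4349354243538, 7.554086851889467]]
0 256 [[3.1001916143382915, -5.524447979778566], [6.288175969471085, 0.9980498308119712], [7.43993204545379, 7.825174364891385]]
8 225 [[2.5142739224766717, -5.835471407464793], [6.234377519966424, 1.2022942009943876], [7.377131878969724, 7.92888967919211]]
16 198 [[1.2739864376999974, -5.870032745490919], [6.107750522643398, 1.201584905972809], [7.2557299535606905, 8.310001547401576]]
24 178 [[0.9784374903566552, -6.329454270620468], [6.083773880090361, 1.1987882455623873], [7.294847808256568, 8.100762819043688]]
32 15 [[-0.5215264839909772, -6.681871293252548], [6.067232561885555, -1.2928032169168897], [6.859893212703401, 7.297780038493938]]
```

Call:
servo_tool([
  [25,-2,0,0,0,0],
  [48.9,-4,0,0,0,-0.2],
  [48.9,-4,0,0,0,-0.2],
  [48.9,-4,0,0,0,-0.2],
  [48.9,-4,30,0,0,-0.2],
  [48.9,-4,60,0,0,-0.2],
  [48.9,-4,80,0,0,-0.2],
  [48.9,-4,84,0,0,-0.2],
])

```text
clock: 6.3
position: [0.5205, -0.07, 0.0739]
ee_rot: [-0.001, 0.999, -0.043, -0.003]
contact_force: [-0.9, 0.2, -0.9]
width: 0.0149
```

Call:
servo_tool([
  [0,0,0,0,0,0],
  [0,0,0,0,0,0],
  [0,0,0,0,0,0],
])

```text
clock: 6.6
position: [0.5246, -0.0704, 0.0776]
ee_rot: [0.0, 0.999, -0.043, 0.001]
contact_force: [1.2, 0.2, -0.8]
width: 0.0146
```

```bash
python3 - <<'E'
from h import *
np.set_printoptions(precision=4,suppress=True)
p,d,P,st=get("wrist","w3")
np.savez("w3.npz",p=p,d=d,pos=st["position"],q=st["ee_rot"])
print(st["clock"],st["position"],st["ee_rot"],st["contact_force"],st["width"])
q2=cv2.resize(p[190:330,200:350],None,fx=4.2,fy=4.2,interpolation=2);cv2.imwrite("pics/z3.png",q2[:,:,::-1])
p,d,P,st=get("side"); cv2.imwrite("pics/s3.png",cv2.resize(p[170:300,190:340],None,fx=4.5,fy=4.5)[:,:,::-1])
E
```

```text
6.6 [ 0.5246 -0.0704  0.0776] [ 0.0003  0.9991 -0.0429  0.0013] [ 1.2059  0.2143 -0.8211] 0.014624244846628873
```

View pics/z3.png

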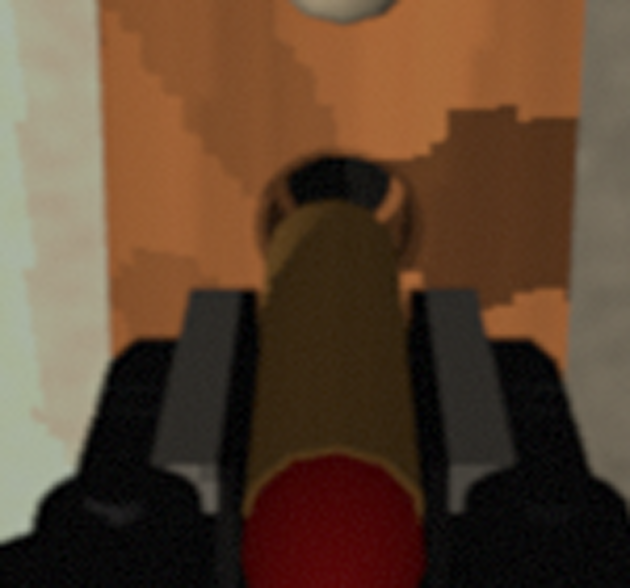

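View pics/s3.png

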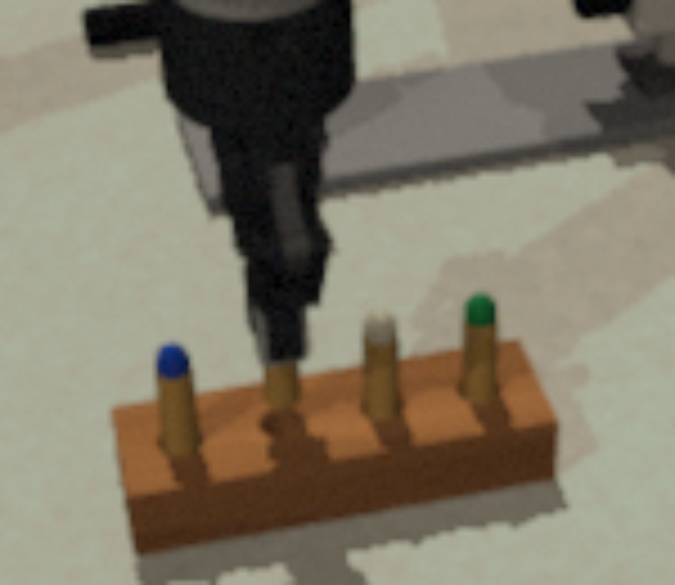

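```bash
python3 - <<'E'
from h import *
np.set_printoptions(precision=2,suppress=True)
z=np.load("w3.npz"); p,d=z["p"],z["d"]; st=dict(position=z["pos"],ee_rot=z["q"]); P=pose("wrist",st)
q=z["q"];Rt=R.from_quat(np.r_[q[1:],q[0]]).as_matrix(); tool=lambda X:(np.asarray(X)-z["pos"])@Rt*1000
print("hole far edge",tool(atz(P,280.1,226.2,.035))," centre = -9.5; L/R",tool(atz(P,260.7,243,.035)),tool(atz(P,299.5,243,.035)))
zf=z["pos"][2]-.0307
print("foot edge",tool(atz(P,279.3,237.6,zf)),"L/R",tool(atz(P,263.8,245,zf)),tool(atz(P,294.8,245,zf)))
mm=np.zeros(d.shape,bool); mm[215:260,250:310]=1
c,u,v=cloud(P,d,mm); t=tool(c)
k=(c[:,2]<.031)&(c[:,2]>.014); print("hole depth pts",t[k].min(0),t[k].max(0))
k=(c[:,2]>zf-.004)&(c[:,2]<zf+.01); print("foot pts",np.percentile(t[k],[1,99],axis=0))
# expected hole in tool from earlier estimate
print("earlier hole",tool([.5229,-.0722,.035]))
E
```

```text
hole far edge [ 8.05  1.78 42.64]  centre = -9.5; L/R [-1.47 -8.68 42.61] [-1.51 12.21 42.62]
foot edge [ 6.07  1.34 30.72] L/R [ 2.11 -6.49 30.7 ] [ 2.09  9.16 30.71]
hole depth pts [-8.9  -7.79 46.74] [ 1.2  11.21 63.57]
foot pts [[-0.51 -6.9  20.8 ]
 [ 7.31  8.52 28.85]]
earlier hole [-1.7   1.88 42.62]
```

Call:
servo_tool([
  [-0.6,0.4,0,0,0,0],
  [-0.6,0.4,8,0,0,0],
  [-0.6,0.4,14,0,0,0],
  [-0.6,0.4,20,0,0,0],
  [-0.6,0.4,25,0,0,0],
  [-0.6,0.4,28,0,0,0],
  [-0.6,0.4,28,0,0,0],
])

```text
clock: 7.4
position: [0.5228, -0.0703, 0.0476]
ee_rot: [-0.0, 0.999, -0.043, -0.001]
contact_force: [-0.0, -0.6, 0.0]
width: 0.0148
```

```bash
python3 - <<'E'
from h import *
p,d,P,st=get("wrist")
print(st["clock"],st["position"],st["ee_rot"],st["contact_force"],st["width"])
cv2.imwrite("pics/z4.png",cv2.resize(p[190:330,200:350],None,fx=4.2,fy=4.2,interpolation=2)[:,:,::-1])
E
```

```text
7.4 [ 0.52276012 -0.07029231  0.04759565] [-1.04381445e-04  9.99085517e-01 -4.27516561e-02 -6.44576859e-04] [-0.00309553 -0.59153463  0.00148901] 0.014795484394072952
```

View pics/z4.png

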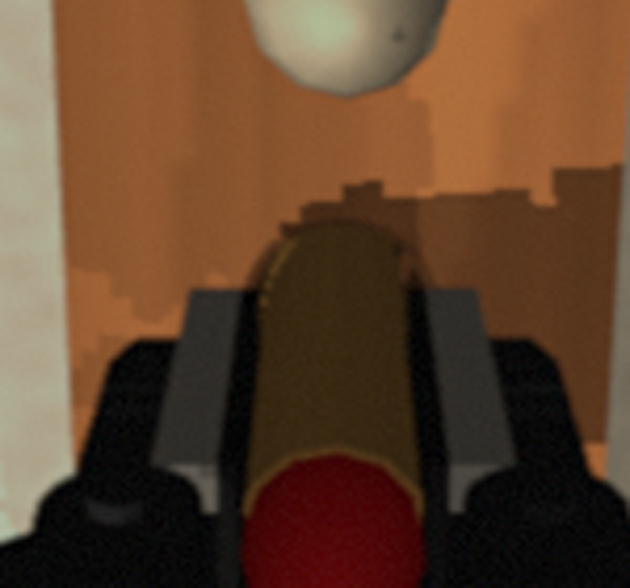

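The stem is in the pocket with no contact force and its foot about 2 mm off the floor. I'll ease it down and release.

Call:
servo_tool([
  [0,0,1.5,0,0,0],
  [0,0,1.5,0,0,0],
  [0,0,1.5,0,0,0],
])

```text
clock: 7.75
position: [0.5233, -0.0705, 0.0469]
ee_rot: [0.0, 0.999, -0.043, 0.0]
contact_force: [0.4, -0.2, -0.4]
width: 0.0146
```

Call:
servo_tool([
  [0,0,0,0,0,0],
  [0,0,0,0,0,0],
  [0,0,0,0,0,0],
  [0,0,0,0,0,0],
  [0,0,0,0,0,0],
  [0,0,0,0,0,0],
  [0,0,0,0,0,0],
  [0,0,0,0,0,0],
], hand=0)

```text
clock: 8.55
position: [0.5231, -0.0704, 0.0468]
ee_rot: [0.0, 0.999, -0.043, -0.0]
contact_force: [0.5, -0.4, -0.3]
width: 0.0855
```

Call:
servo_tool([
  [0,0,-20,0,0,0],
  [0,0,-60,0,0,0],
  [0,0,-100,0,0,0],
  [0,0,-140,0,0,0],
  [0,0,-170,0,0,0],
  [0,0,-170,0,0,0],
  [0,0,-170,0,0,0],
])

```text
clock: 9.25
position: [0.5232, -0.0704, 0.2173]
ee_rot: [0.0, 0.999, -0.043, 0.001]
contact_force: [0.5, -0.0, -0.3]
width: 0.0858
```

```bash
python3 - <<'E'
from h import *
np.set_printoptions(precision=4,suppress=True)
p,d,P,st=get("wrist","w5")
print(st["clock"],st["position"],st["contact_force"],st["width"])
np.savez("w5.npz",p=p,d=d,pos=st["position"],q=st["ee_rot"])
b=p.astype(int); m=(b[...,0]>60)&(b[...,0]>2.2*b[...,1])&(b[...,0]>2.2*b[...,2])
n,l,s,ce=cv2.connectedComponentsWithStats(m.astype(np.uint8)); i=1+np.argmax(s[1:,4]); print(s[i],ce[i],atz(P,ce[i][0],ce[i][1],.082))
c,u,v=cloud(P,d,l==i); print(np.median(c,0),c.max(0))
E
```

```text
9.25 [ 0.5232 -0.0704  0.2173] [ 0.5321 -0.0166 -0.2936] 0.08577226233751675
[270 189  18  19 257] [278.2179 197.8638] [ 0.5231 -0.071   0.082 ]
[ 0.5239 -0.0711  0.0847] [ 0.5295 -0.0644  0.0889]
```

View pics/w5.png

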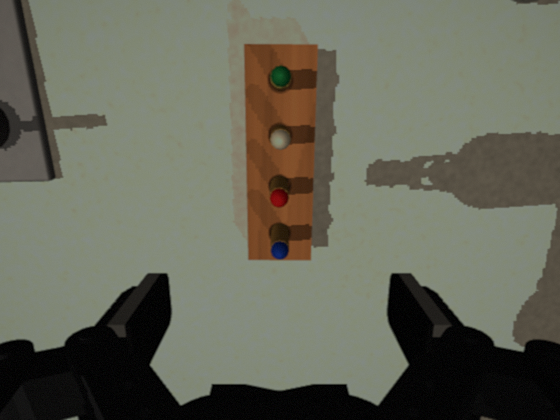

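The red stem stands in line with the others, with its stone at (279,198). Next I'll check the wrist joint range for the mirror grasp and work out the geometry.

```bash
python3 - <<'E'
from h import *
np.set_printoptions(precision=4,suppress=True)
st=telemetry.get_state(); q=st["ee_rot"];Rt=R.from_quat(np.r_[q[1:],q[0]]).as_matrix()
psi=np.arctan2(Rt[1,0],Rt[0,0]); print(st["qpos"],psi, "psi-q1+q6",psi-st["qpos"][0]+st["qpos"][5],"psi-q1-q6",psi-st["qpos"][0]-st["qpos"][5])
# scene/side views: grip orange and base plate
for n in("scene","side"):
    p,d,P,_=get(n,n+"5"); b=p.astype(int)
    m=(b[...,0]>120)&(b[...,0]>1.6*b[...,1])&(b[...,1]>1.5*b[...,2])
    c,u,v=cloud(P,d,m); k=(c[:,2]>.11)&(np.hypot(c[:,0]-.6,c[:,1]-.19)<.06); print(n,k.sum(),np.percentile(c[k],[2,50,98],axis=0))
    t=k&(c[:,2]>.143); print(c[t].mean(0) if t.sum() else None, cv2.minAreaRect(c[t][:,:2].astype(np.float32)) if t.sum()>4 else None)
    v,u=np.nonzero(d>0); c=P[2]+ray(P,u,v)*d[v,u][:,None]
    k=(c[:,2]>.07)&(c[:,2]<.13)&(c[:,0]>.7)&(c[:,0]<.9)&(abs(c[:,1]-.17)<.08); 
    print("cam",np.percentile(c[k],[1,50,99],axis=0), cv2.minAreaRect(c[k][:,:2].astype(np.float32)))
E
```

```text
[-0.2656  0.2141  1.6294 -0.0001  1.2995  1.3908] -0.08555618267612396 psi-q1+q6 1.5708157366223507 psi-q1-q6 -1.2108097294510962
scene 26 [[0.5962 0.1786 0.1474]
 [0.6002 0.1967 0.1498]
 [0.6052 0.213  0.1543]]
[0.6006 0.1953 0.1501] ((0.600850522518158, 0.195046067237854), (0.035928890109062195, 0.008509323000907898), 83.51549530029297)
cam [[0.7754 0.1508 0.071 ]
 [0.8353 0.1704 0.1063]
 [0.8751 0.2071 0.1137]] ((0.8239168524742126, 0.18143689632415771), (0.05937548354268074, 0.10296525806188583), 85.38287353515625)
side 1 [[0.5975 0.1783 0.1302]
 [0.5975 0.1783 0.1302]
 [0.5975 0.1783 0.1302]]
None None
cam [[0.7721 0.1499 0.0708]
 [0.8198 0.1619 0.097 ]
 [0.8695 0.2029 0.1091]] ((0.8212149739265442, 0.17858348786830902), (0.058782175183296204, 0.10067097842693329), 88.96466827392578)
```

Call:
servo_tool([
  [5,-20,-40,0,0,-8],
  [14,-65,-45,0,0,-16],
  [24,-110,-45,0,0,-24],
  [33,-155,-45,0,0,-32],
  [42,-200,-45,0,0,-40],
  [48,-240,-45,0,0,-48],
  [53,-270,-45,0,0,-56],
  [53,-270,-45,0,0,-64],
])

```text
clock: 10.2
position: [0.599, 0.1983, 0.2591]
ee_rot: [-0.001, 0.867, 0.498, -0.001]
contact_force: [-0.0, -0.2, -0.3]
width: 0.0857
```

Call:
servo_tool([
  [0,0,0,0,0,-8],
  [0,0,0,0,0,-16],
  [0,0,0,0,0,-22],
  [0,0,0,0,0,-22],
  [0,0,0,0,0,-22],
  [0,0,0,0,0,-22],
])

```text
clock: 10.8
position: [0.5988, 0.194, 0.2611]
ee_rot: [-0.0, 0.76, 0.65, -0.001]
contact_force: [0.1, -0.1, 0.9]
width: 0.0853
```

```bash
python3 - <<'E'
from h import *
np.set_printoptions(precision=4,suppress=True)
p,d,P,st=get("wrist","w6")
np.savez("w6.npz",p=p,d=d,pos=st["position"],q=st["ee_rot"])
q=st["ee_rot"];Rt=R.from_quat(np.r_[q[1:],q[0]]).as_matrix()
print(st["clock"],st["position"],st["qpos"],np.degrees(np.arctan2(Rt[1,0],Rt[0,0])),st["width"])
b=p.astype(int); m=(b[...,0]>100)&(b[...,0]>1.7*b[...,1])&(b[...,1]>1.5*b[...,2])
n,l,s,ce=cv2.connectedComponentsWithStats(m.astype(np.uint8)); i=1+np.argmax(s[1:,4]); print(s[i],ce[i])
c,u,v=cloud(P,d,l==i); print(np.percentile(c,[2,50,98],axis=0))
t=c[:,2]>.145; print(t.sum(),c[t].mean(0),cv2.minAreaRect(c[t][:,:2].astype(np.float32)))
v,u=np.nonzero(d>0); c=P[2]+ray(P,u,v)*d[v,u][:,None]
k=(c[:,2]>.07)&(c[:,0]>.7); print(k.sum(),cv2.minAreaRect(c[k][:,:2].astype(np.float32)) if k.sum()>5 else 0)
E
```

```text
10.8 [0.5988 0.194  0.2611] [ 0.2029  0.3459  1.3285 -0.0001  1.4684  0.3598] 81.00836900474795 0.08527693692016657
[272 177  17  54 324] [280.6327 204.787 ]
[[0.5936 0.1753 0.1456]
 [0.5998 0.1929 0.1486]
 [0.6037 0.2138 0.1501]]
319 [0.5989 0.1939 0.1486] ((0.5985560417175293, 0.19444803893566132), (0.03940366208553314, 0.009416247718036175), 86.57710266113281)
5431 ((0.8075039386749268, 0.1809118092060089), (0.05639326572418213, 0.07309570908546448), 85.79589080810547)
```

View pics/w6.png

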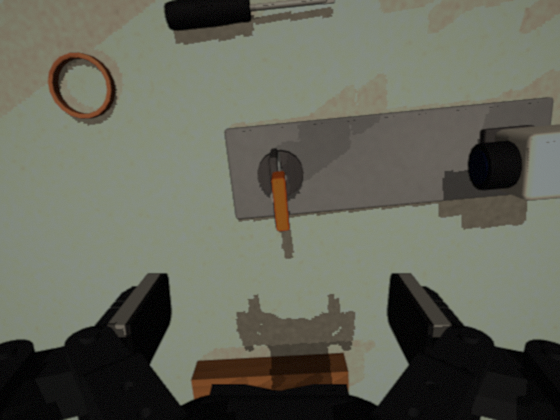

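The orange bar is at (281,205) and the camera lens at (490,165). I'll get the lens direction from several cues.

```bash
python3 - <<'E'
from h import *
np.set_printoptions(precision=4,suppress=True)
z=np.load("w6.npz"); p,d=z["p"],z["d"]; st=dict(position=z["pos"],ee_rot=z["q"]); P=pose("wrist",st)
v,u=np.nonzero(d>0); c=P[2]+ray(P,u,v)*d[v,u][:,None]
ax=np.array([.5988,.1942])
# plate: low points, upper and lower long edges
k=(c[:,2]>.006)&(c[:,2]<.02)&(u>225)&(u<470)&(v>90)&(v<225); print("plate z",np.median(c[k,2]))
pl=c[k]; 
xs=np.arange(.58,.75,.01); lo=[];hi=[]
for x in xs:
    s=pl[abs(pl[:,0]-x)<.003,1]; lo.append(np.percentile(s,0.5)); hi.append(np.percentile(s,99.5))
print("plate edges deg",[np.degrees(np.arctan(np.polyfit(xs,e,1)[0])) for e in (lo,hi)])
a,b=np.polyfit(xs,(np.array(lo)+hi)/2,1); print("mid at axis",a*.5988+b,"mid at lens",a*.77+b, np.degrees(np.arctan(a)))
# lens: dark barrel cylinder: region u 470-522, v 140-190, z>0.06
k=(u>468)&(u<520)&(v>135)&(v<192)&(c[:,2]>.07); L=c[k]; print(k.sum(),cv2.minAreaRect(L[:,:2].astype(np.float32)),L[:,2].max())
xx=np.arange(.775,.80,.004); mid=[]
for x in xx:
    s=L[abs(L[:,0]-x)<.003]; 
    if len(s)>10:
        t=s[s[:,2]>s[:,2].max()-.004]; mid.append([x,(t[:,1].min()+t[:,1].max())/2,len(t)])
mid=np.array(mid);print(mid)
for m in mid: print(np.degrees(np.arctan2(m[1]-ax[1],m[0]-ax[0])))
k=(u>520)&(c[:,2]>.09); print("body",np.percentile(c[k],[1,99],axis=0),cv2.minAreaRect(c[k][:,:2].astype(np.float32)))
p2,d2,P2,_=get("scene")
for o in spotter.outline_of("lens","scene")[:2]: print(o["conf"],o["rect"])
v,u=np.nonzero(d2>0); c=P2[2]+ray(P2,u,v)*d2[v,u][:,None]
k=(c[:,2]>.007)&(c[:,2]<.022)&(c[:,0]>.55)&(c[:,0]<.9)&(abs(c[:,1]-.18)<.08)
print("scene plate",cv2.minAreaRect(c[k][:,:2].astype(np.float32)))
E
```

```text
plate z 0.011959040532664417
plate edges deg [np.float64(-9.755542725035944), np.float64(-3.7980781523770113)]
mid at axis 0.20001758387596064 mid at lens 0.17961762643317097 -6.795246064500169
2431 ((0.7854885458946228, 0.1814662218093872), (0.05168377235531807, 0.029270095750689507), 86.59822082519531) 0.10341449500090955
[[  0.775    0.1831 147.    ]
 [  0.779    0.1825 165.    ]
 [  0.783    0.1825 173.    ]
 [  0.787    0.1825 176.    ]
 [  0.791    0.1823 151.    ]
 [  0.795    0.1774 153.    ]
 [  0.799    0.1777  64.    ]]
-3.595629145174369
-3.709258087856035
-3.6489798636649584
-3.571627427199748
-3.5366984910790844
-4.881091700072704
-4.69833464522378
body [[0.6578 0.1551 0.0965]
 [0.8239 0.208  0.3383]] ((0.7441578507423401, 0.18482407927513123), (0.05612830072641373, 0.1740478277206421), 86.26460266113281)
scene plate ((0.72327721118927, 0.1801147758960724), (0.34723949432373047, 0.13718828558921814), 1.0082646608352661)
```

Lens direction is about -3.7° and stone direction -105.9°, so the mirror must turn 51.1°. I'll align with the bar, descend and grip.

Call:
servo_tool([
  [0,-1.2,40,0,0,-5.3],
  [0,-1.2,80,0,0,-5.3],
  [0,-1.2,110,0,0,-5.3],
  [0,-1.2,130,0,0,-5.3],
  [0,-1.2,139,0,0,-5.3],
  [0,-1.2,139,0,0,-5.3],
  [0,-1.2,139,0,0,-5.3],
])

```text
clock: 11.65
position: [0.5987, 0.1944, 0.1239]
ee_rot: [0.001, 0.729, 0.684, 0.001]
contact_force: [1.1, 0.4, 1.0]
width: 0.0855
```

Call:
servo_tool([
  [0,0,0,0,0,0],
  [0,0,0,0,0,0],
  [0,0,0,0,0,0],
  [0,0,0,0,0,0],
  [0,0,0,0,0,0],
  [0,0,0,0,0,0],
  [0,0,0,0,0,0],
  [0,0,0,0,0,0],
], hand=255, grip_force=25)

```text
clock: 12.45
position: [0.5998, 0.1942, 0.1233]
ee_rot: [0.001, 0.729, 0.684, 0.001]
contact_force: [6.3, -1.4, -0.9]
width: 0.0092
```

```bash
python3 - <<'E'
from h import *
np.set_printoptions(precision=4,suppress=True)
p,d,P,st=get("wrist","w7")
q=st["ee_rot"];Rt=R.from_quat(np.r_[q[1:],q[0]]).as_matrix()
print(st["clock"],st["position"],np.degrees(np.arctan2(Rt[1,0],Rt[0,0])),st["contact_force"],st["moment"],st["width"])
E
```

```text
12.45 [0.5998 0.1942 0.1233] 86.3911342644815 [ 6.2695 -1.365  -0.8919] [-0.0769 -0.6189 -0.0322] 0.009235575439354464
```

View pics/w7.png

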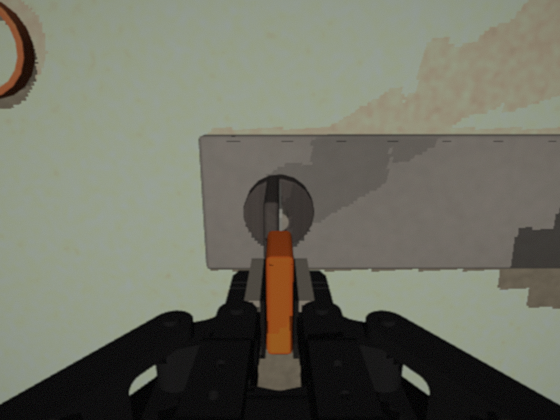

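Gripped, at width 9.2 mm. A 6 N side load shows the axis is about 2 mm further along +x, so I'll shift by that much while turning.

Call:
servo_tool([
  [0,2,0,0,0,6],
  [0,2,0,0,0,13],
  [0,2,0,0,0,20],
  [0,2,0,0,0,27],
  [0,2,0,0,0,34],
  [0,2,0,0,0,41],
  [0,2,0,0,0,47],
  [0,2,0,0,0,51.2],
])

```text
clock: 13.3
position: [0.5991, 0.1946, 0.1233]
ee_rot: [-0.0, 0.954, 0.301, -0.0]
contact_force: [-0.1, 1.5, 2.8]
width: 0.0094
```

Call:
servo_tool([
  [0,0,0,0,0,0],
  [0,0,0,0,0,0],
  [0,0,0,0,0,0],
  [0,0,0,0,0,0],
])

```text
clock: 13.7
position: [0.5991, 0.1946, 0.1232]
ee_rot: [-0.0, 0.953, 0.303, -0.0]
contact_force: [-2.1, 1.9, 6.1]
width: 0.0094
```

```bash
python3 - <<'E'
from h import *
np.set_printoptions(precision=4,suppress=True)
p,d,P,st=get("wrist","w8")
np.savez("w8.npz",p=p,d=d,pos=st["position"],q=st["ee_rot"])
q=st["ee_rot"];Rt=R.from_quat(np.r_[q[1:],q[0]]).as_matrix()
print(st["clock"],st["position"],np.degrees(np.arctan2(Rt[1,0],Rt[0,0])),st["contact_force"],st["moment"],st["width"])
b=p.astype(int); m=(b[...,0]>90)&(b[...,0]>1.7*b[...,1])&(b[...,1]>1.5*b[...,2])
n,l,s,ce=cv2.connectedComponentsWithStats(m.astype(np.uint8)); i=1+np.argmax(s[1:,4]*((ce[1:,0]>200)&(ce[1:,0]<350)&(ce[1:,1]<360))); print(s[i],ce[i])
c,u,v=cloud(P,d,l==i); t=(c[:,2]>.144)&(c[:,2]<.155); print(t.sum(),c[t].mean(0),cv2.minAreaRect(c[t][:,:2].astype(np.float32)))
for n in("scene","side"): get(n,n+"8")
E
```

```text
13.7 [0.5991 0.1946 0.1232] 35.260754703112795 [-2.1075  1.9127  6.1141] [ 0.2517  0.2514 -0.0007] 0.009414014656044722
[ 265  231   28  122 2363] [278.2725 295.5722]
1944 [0.5992 0.1943 0.1487] ((0.5995287895202637, 0.19453434646129608), (0.03970429673790932, 0.009630071930587292), 35.58413314819336)
```

View pics/w8.png

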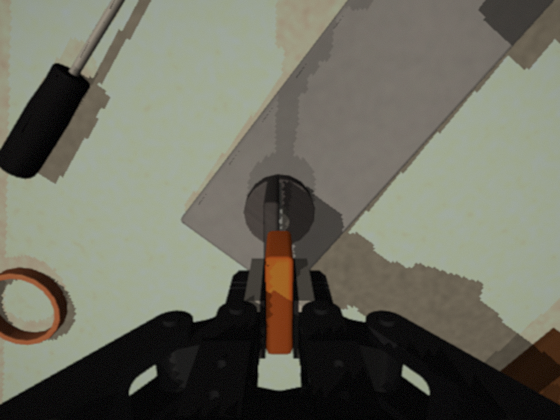

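View pics/side8.png

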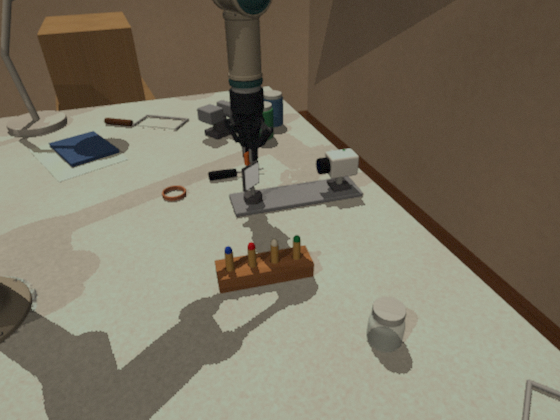

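The side view shows the red stem standing second in the row at (252,255), and the mirror held and turned toward the block. I'll run one independent check of plate angle and stone position.

```bash
python3 - <<'E'
from h import *
np.set_printoptions(precision=4,suppress=True)
z=np.load("w8.npz"); p,d=z["p"],z["d"]; P=pose("wrist",dict(position=z["pos"],ee_rot=z["q"]))
# plate edges from gray lines
g=cv2.cvtColor(p,cv2.COLOR_RGB2GRAY); 
for ln in cv2.createLineSegmentDetector().detect(g)[0][:,0]:
    a,b=atz(P,ln[0],ln[1],.012),atz(P,ln[2],ln[3],.012); L=np.hypot(*(a-b)[:2]); ang=(np.degrees(np.arctan2(*(b-a)[1::-1]))+90)%180-90
    if L>.04 and abs(ang+4)<12 and 180<ln[0]<520 and ln[1]<260: print("edge",ln.round(),round(L,3),round(ang,2),a[:2])
for n in("scene","side"):
    p,d,P,st=get(n); b=p.astype(int); m=(b[...,0]>90)&(b[...,0]>2.2*b[...,1])&(b[...,0]>2.2*b[...,2])
    nn,l,s,ce=cv2.connectedComponentsWithStats(m.astype(np.uint8))
    for i in range(1,nn):
        X=atz(P,ce[i][0],ce[i][1],.081)
        if s[i,4]>5 and np.hypot(X[0]-.523,X[1]+.071)<.03: print(n,s[i],X,np.degrees(np.arctan2(X[1]-.1944,X[0]-.5993)))
print(st["clock"],telemetry.get_state()["qd"],st["contact_force"])
E
```

```text
edge [507.  56. 439. 131.] 0.061 -3.2 [0.7639 0.1328]
edge [344. 229. 509.  46.] 0.157 -3.69 [0.6118 0.1459]
scene [228 201   6   5  17] [ 0.5221 -0.0682  0.081 ] -106.38969131883813
side [248 243   7   7  42] [ 0.5229 -0.0738  0.081 ] -105.90686049580984
13.9 [ 0.0006 -0.001  -0.0007 -0.001   0.0001 -0.0012] [-1.6568  2.6558  5.3533]
```

All cues agree: lens direction -3.7°, stone direction about -106.1°, line of sight about -105.5°, which is within 3–4 mm at the stone. I'll hand it in.

```bash
python3 -c "
from rig import sign_off, telemetry
s=telemetry.get_state(); print(s['clock'],s['width'],s['position'])
print(sign_off())"
```

```text
13.95 0.009622722855616774 [0.5991621  0.19456589 0.12320953]
the job is handed in; nothing more can be done
None
```

The red-stone stem now stands released in the empty pocket. The job was handed in at 13.95 s with the gripper still holding the mirror turned about 51°. The sign-off gave no verdict.

- **Stem:** it went in without contact force. The wrist camera then put the stone about 1 mm from the pocket's measured centre, and the side picture shows it upright.
- **Mirror:** the reflected line of sight points at about -105.8° going by the tool's angle, or -105.1° going by the bar in the picture. The stone lies at -105.9° to -106.4°, so the offset is about 1 to 6 mm, inside the 20 mm limit. The arm was still, with the bar gripped at a width of 9.6 mm.
- **Disagreements:** the cameras differ by about 5 mm on the stone's position across the row. The lens direction read between -3.2° and -4.2° depending on the cue; I used -3.7°. One plate-edge reading of about -10° was taken as an artefact and ignored.
- **Side loads on the grip:** the first grip on the bar met a 6 N sideways load, so I shifted 2 mm while turning. About 6 N in total was still acting on the tool at the last reading, mostly upward.
- **Other items:** nothing else was touched and they look unmoved in the last pictures, but I did not re-measure their positions.

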